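Turn the spice carousel until the checked cup faces front

TASK

Push the lobed rim of the wooden carousel round gently, either way, until the small checked cup stands at the front, in line with the red pointer on the foot, and let go. Do not touch, lift or tip the four things standing on the carousel, do not spin it fast, and leave everything else on the counter where it is.

Things in the scene. Friction and masses are not known exactly. Their poses are not given: they have to be found in the camera images.
- carousel_foot: Fixed grey foot under the carousel, 200 mm across, with a flat tongue 30 mm wide and 7 mm high sticking out at its front, towards the robot, ending in a round red pointer. Origin on the turning axis, on the counter; -x of this frame points from the axis to the pointer, z up.
- pointer (a point): Centre of the red pointer's top (30 mm disc, 9 mm high), 185 mm from the turning axis.
- carousel: Light wooden turntable with a black rubber mat (top 44 mm above the counter); turns freely both ways about the foot's axis. Origin on the axis, at the plate's underside, 16 mm above the counter; z up, x turns with it. Plate 26 mm thick: disc of radius 130 mm with five lobes out to radius 158 mm, centred at 36, 108, 180, 252, 324 degrees from its x (counter-clockwise from above).
- notch (a point): Middle of one of five like notches between the lobes (146 mm from the axis, mid-height of the plate, 29 mm above the counter; on the plate's x axis; the others every 72 degrees). Each is about 85 mm wide, 28 mm deep radially, open above, outward and downward.
- lobe_flank (a point): The counter-clockwise flank of that notch, 146 mm from the axis, 17 degrees from the notch's middle: rounded edge of a lobe, where a finger let into the notch pushes to turn the plate counter-clockwise. The other flank mirrors it. Drag is slight and steady (0.12 N m, about 1 N here); let go, the plate stops at once when slow.
- checked_cup: Small round white cup, closed on top, with a black-and-white checked band, 66 mm across, 53 mm high: the thing to bring to the front. Stands upright on the carousel, its axis 68 mm from the carousel's axis; never touch it. Origin at the centre of its underside, z up. Loose.
- spice_blue: Spice jar with a blue and white label and dark lid, 41 mm across, 105 mm high. Stands upright on the carousel, its axis 68 mm from the carousel's axis; never touch it. Origin at the centre of its underside, z up. Loose.
- spice_dark: Spice jar with a dark label and black lid, 41 mm across, 105 mm high. Stands upright on the carousel, its axis 68 mm from the carousel's axis; never touch it. Origin at the centre of its underside, z up. Loose.
- spice_light: Spice jar with a white, red and orange label and brown lid, 41 mm across, 105 mm high. Stands upright on the carousel, its axis 68 mm from the carousel's axis; never touch it. Origin at the centre of its underside, z up. Loose.
- mug: White mug with small leaves, 92 mm across, 95 mm high, on the counter to the left; leave it alone. Origin at the centre of its underside, z up. Loose.
- tea_box: Pale green cardboard tea box, 58 x 122 x 68 mm, on the counter to the left; leave it alone. Origin at the centre of its underside, z up. Loose.
- teaspoon: Steel teaspoon, 134 mm long, lying near the mug; leave it alone. Origin at the centre of its underside, z up. Loose.
- lemon: Yellow lemon, 83 x 58 x 58 mm, lying on the counter left of the carousel; leave it alone. Origin at its underside. Loose.
Things that resemble listed ones, but are neither listed nor needed, are in the scene too. What is shaped like the spice_blue but green is not meant.

How it is judged:
By the outcome, as a careful person would: the job done as asked, in the order asked, and still so for the second after the job is handed in, with the robot touching nothing.
It also fails if it takes over 72 s, if anything falls off the work surface, if the arm or the gripper's body presses on something with over 40 N, if the wrist force passes 120 N, or if a joint passes its speed limit or range.

ROBOT

A 7-joint arm with a two-finger parallel gripper is mounted at the origin on a cart in front of the work surface, level with it; the furniture and walls round the work are solid. World frame = base frame: x ahead of the robot, y to its left, z up, the work surface at z = 0. Lengths are in m, angles in rad, forces in N, time in s.
With the tool pointing down it reaches from about 0.4 to 0.9 m from the base axis. Payload 5.6 kg.
Tool frame: the origin (TCP) lies midway between the tips of the shut fingers; the grasp point (between the pads) lies ctrl.grip_depth behind it (ctrl.grip_depth is the distance from the TCP to the grasp point, in m); z points along the fingers, y is the direction in which the jaws open and shut (so a half turn about z gives the same grasp; the last joint's range is limited). The gripper opens to 92 mm and grips with 3 to 60 N. Pads are 20 mm wide; open, the fingers measure 128 mm over their backs; the gripper's body (75 mm by 189 mm) begins 69 mm behind the grasp point.
Start: joints at [-0.043, 0.468, -0.012, 1.603, 0.006, 1.071, -0.056], TCP at [0.65, -0, 0.215] pointing down, gripper open.
Joint ranges: [-2.53, 2.53], [-0.31, 2.02], [-1.57, 1.55], [0.28, 2.44], [-1.29, 4.43], [0.15, 1.84], [-2.92, 2.92]. Speed limits (rad/s): [2.57, 2.57, 3.14, 3.14, 3.14, 3.14, 3.14].

INTERFACE

Orientations are given as a rotation vector (axis times angle).
In Python, from bench import ctrl, grab_frame gives the robot as it stands.
- The arm moves only by the tool carry_out, never from a script. Its argument "motion" is a list of rows, each an object of numbers: "x", "y", "z": the shift along the world's x, y, z in m; "rx", "ry", "rz": the turn, a rotation vector about the world's x, y, z in degrees. In form: [{"x": .., "y": .., "z": .., "rx": .., "ry": .., "rz": ..}, ...]. A call has 1 to 8 rows; each row shifts and turns the commanded pose from where the row before left it; what a row does not reach is not made up. A row lasts 1/12 s, in which the tool goes at most 41.7 mm and 7.16 degrees, less where a joint would pass 70% of its speed; a pose out of reach is approached as far as the arm can. A call is refused whole if a number of a shift passes 0.0417 or a number of a turn 7.16, either way. A call with a gripper value outside its range is refused whole. "jaw" is the opening, from -1 (shut) to 1 (fully open), set as the call begins (left out, the last holds). The fingers move at their own pace and stop on an object; "squeeze" is the grip in N (left out, the last holds). Time passes only in rows, so rows that do not move let the fingers close. It gives the time, the measured TCP pose, the force and the opening at its end, in the units of the state.
- ctrl.get_state(): the state, without advancing time (a new reading comes with each control period).
- grab_frame(name): name is "scene" or "side" or "wrist"; returns a dict with "image" (480x640x3 uint8, red, green, blue), "fx", "fy", "cx", "cy" (pixels), "k1" (the pictures are not rectified: a ray, as slopes to the right and down, at radius r is drawn at 1 + k1 r^2 times it, then the intrinsics apply), "origin" and "rotation" of the camera in the world. Camera axes: x right, y up, looking along -z (the intrinsics and any distortion apply to the point x, -y, -z); pixel columns grow to the right and rows downward; lengths in m; the calibration is good to about 2 mm. A picture is of the moment at which its call begins. There is no depth.
- ctrl.finish_job(): hands the job in, once; it reports no verdict.
The state is a dict: "time": time; "joints": joint angles; "joint_velocities": joint speeds; "tau": joint torques, N m; "eef_pos": TCP position; "tool_rot": TCP orientation; "ft_force": force on the tool from outside, world axes, zero at the start; "ft_torque": the same for the moment, N m; "opening": opening from 0.0 (shut) to 1.0 (fully open).
Only numpy, scipy, OpenCV 4.12 (cv2) and the standard library are available. Lean on these libraries where they do the work, as an engineer would, in place of code of your own. Each camera call takes 0.05 s, during which the arm holds its last target.

## Working session

There is one attempt and no reset: what is moved stays moved. The work goes in short steps, Python scripts to look and compute and a tool call to move; the robot and the scene stay as the last step left them, time stands still between calls to the robot, and variables do not carry over. Pictures are saved under pics/ and viewed, and the job is handed in when it is done.

Besides the shell and the picture viewer there is one more tool, called after ">>>" in YAML: its name, and indented under it one key for each argument. carry_out: Moves the arm, as the interface text tells. Its arguments: {"type":"object","properties":{"motion":{"type":"array","items":{"type":"object","properties":{"x":{"type":"number"},"y":{"type":"number"},"z":{"type":"number"},"rx":{"type":"number"},"ry":{"type":"number"},"rz":{"type":"number"}}}},"jaw":{"type":"number"},"squeeze":{"type":"number"}},"required":["motion"]}

```bash
mkdir -p pics; cat > h.py <<'E'
import numpy as np, cv2
from bench import ctrl, grab_frame
def save(f,n): cv2.imwrite('pics/'+n,f['image'][:,:,::-1])
def ray(f,u,v):
    a=np.array([[[u,v]]],float);x=(u-f['cx'])/f['fx'];y=(v-f['cy'])/f['fy']
    X,Y=x,y
    for _ in range(20):
        s=1+f['k1']*(X*X+Y*Y);X,Y=x/s,y/s
    return np.array(f['rotation']).reshape(3,3)@np.array([X,-Y,-1])
def plane(f,u,v,z):
    d=ray(f,u,v);o=np.array(f['origin']);return o+d*(z-o[2])/d[2]
def proj(f,p):
    c=np.array(f['rotation']).reshape(3,3).T@(np.array(p)-f['origin'])
    x,y=c[0]/-c[2],-c[1]/-c[2];s=1+f['k1']*(x*x+y*y)
    return np.array([f['cx']+f['fx']*x*s,f['cy']+f['fy']*y*s])
E
python3 - <<'E'
from h import *
import pickle
F={}
for n in ('scene','side','wrist'):
    f=grab_frame(n);save(f,n+'0.png');F[n]=f;print(n,np.round(f['origin'],3))
pickle.dump(F,open('f0.pkl','wb'))
s=ctrl.get_state();print(s['time'],s['eef_pos'],s['tool_rot'],s['opening'],ctrl.grip_depth)
E
```

```text
scene [ 0.118 -0.563  0.969]
side [0.726 0.722 1.139]
wrist [0.649 0.066 0.385]
0.15 [ 6.49536476e-01 -7.44228927e-05  2.13839396e-01] [-2.22084551e+00 -2.22073216e+00  1.69626506e-03] 1.0009798568404025 0.0187
```

View pics/scene0.png

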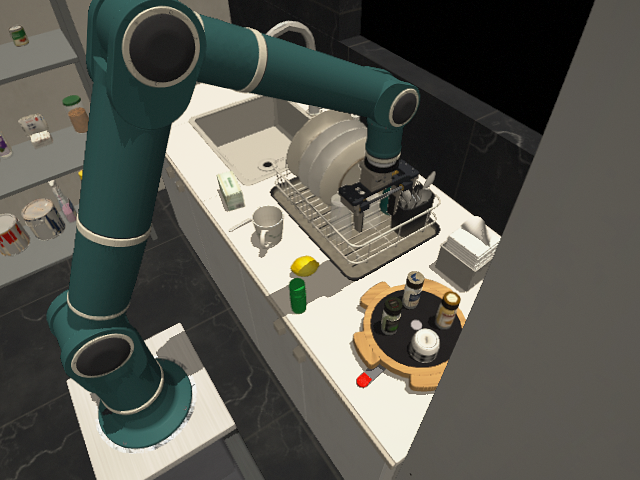

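View pics/side0.png

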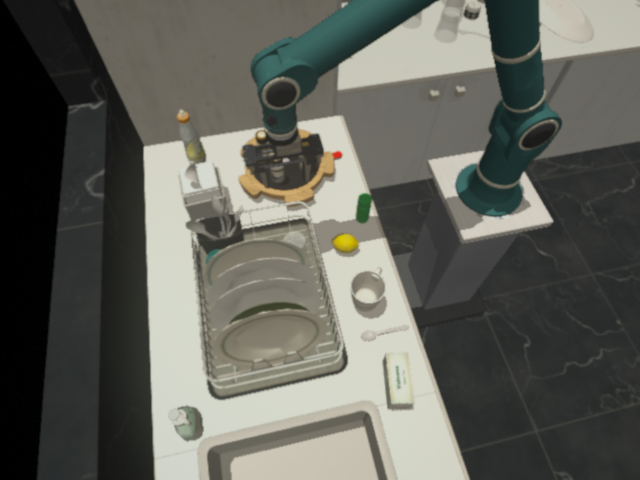

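View pics/wrist0.png

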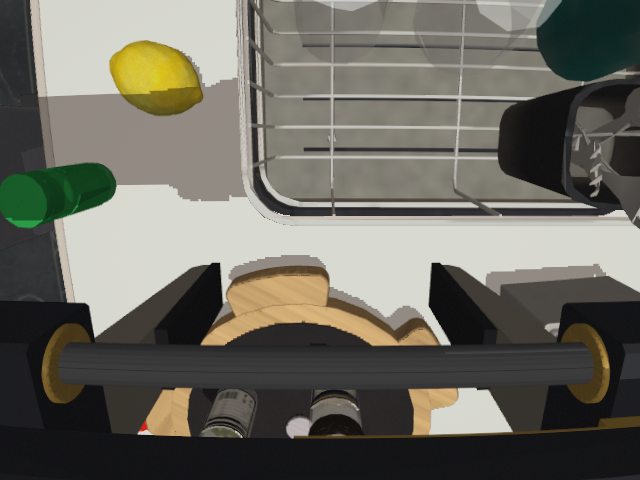

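```bash
python3 - <<'E'
from h import *
import pickle
F=pickle.load(open('f0.pkl','rb'))
def cen(im,m): 
    n,l,s,c=cv2.connectedComponentsWithStats(m.astype('uint8'));i=1+np.argmax(s[1:,4]);return c[i],s[i]
for n in('scene','side'):
    f=F[n];im=f['image'].astype(int);m=(im[...,0]>170)&(im[...,1]<60)&(im[...,2]<60)
    if n=='scene': m[:, :300]=0
    c,s=cen(im,m);print(n,c,s,plane(f,*c,.009))
f=F['scene'];print('hub',plane(f,416,325,.046));print('cup top',plane(f,426,338,.097))
for nm,u,v,z in [('dark lid',392,304,.149),('blue lid',414,276,.149),('light',452,298,.149)]:print(nm,plane(f,u,v,z))
c=cv2.resize(f['image'][240:420,330:480],None,fx=4,fy=4,interpolation=cv2.INTER_CUBIC);cv2.imwrite('pics/crop0.png',c[:600,:600,::-1])
E
```

```text
Traceback (most recent call last):
  File "h.py", line 11, in plane
    d=ray(f,u,v);o=np.array(f['origin']);return o+d*(z-o[2])/d[2]
  File "h.py", line 9, in ray
    return np.array(f['rotation']).reshape(3,3)@np.array([X,-Y,-1])
           ~~~~~~~~~~~~~~~~~~~~~~~~~~~~~~~^^^^^
ValueError: cannot reshape array of size 3 into shape (3,3)
```

Rotation is a rotation vector; fix.

```bash
sed -i "s/np.array(f\['rotation'\]).reshape(3,3)/cv2.Rodrigues(np.array(f['rotation'],float))[0]/" h.py
python3 - <<'E'
from h import *
import pickle
F=pickle.load(open('f0.pkl','rb'))
def cen(im,m): 
    n,l,s,c=cv2.connectedComponentsWithStats(m.astype('uint8'));i=1+np.argmax(s[1:,4]);return c[i],s[i]
for n in('scene','side'):
    f=F[n];im=f['image'].astype(int);m=(im[...,0]>170)&(im[...,1]<60)&(im[...,2]<60)
    if n=='scene': m[:, :300]=0
    c,s=cen(im,m);print(n,c,s,plane(f,*c,.009))
f=F['scene'];print('hub',plane(f,416,325,.046));print('cup top',plane(f,426,338,.097))
for nm,u,v,z in [('dark lid',392,304,.149),('blue lid',414,276,.149),('light',452,298,.149)]:print(nm,plane(f,u,v,z))
c=cv2.resize(f['image'][240:390,330:480],None,fx=4,fy=4,interpolation=cv2.INTER_CUBIC);cv2.imwrite('pics/crop0.png',c[:600,:600,::-1])
E
```

```text
scene [363.21804511 379.80451128] [357 373  15  14 133] [ 0.4429198 -0.2402508  0.009    ]
side [337.03846154 154.65384615] [334 153   7   5  26] [ 0.44506435 -0.23449196  0.009     ]
hub [ 0.62377469 -0.21360851  0.046     ]
cup top [ 0.59122182 -0.27137552  0.097     ]
dark lid [ 0.56024611 -0.18054133  0.149     ]
blue lid [ 0.65546132 -0.14904978  0.149     ]
light [ 0.68367338 -0.24651894  0.149     ]
```

```bash
ls pics
```

```text
crop0.png
scene0.png
side0.png
wrist0.png
```

View pics/crop0.png

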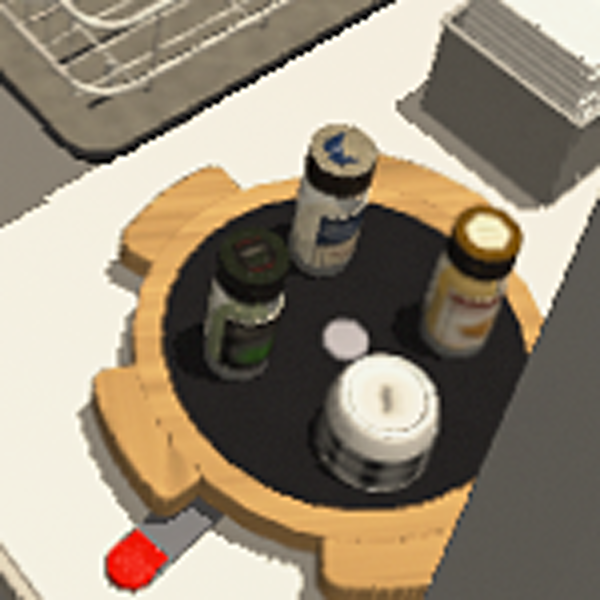

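```bash
python3 - <<'E'
from h import *
import pickle
F=pickle.load(open('f0.pkl','rb'));f=F['scene']
A=np.array([.6235,-.213])
def P(n,cu,cv,z):
    p=plane(f,330+cu/4,240+cv/4,z);d=p[:2]-A;print(n,np.round(p,4),'r',round(np.hypot(*d),4),'ang',round(np.degrees(np.arctan2(d[1],d[0]))%360,1))
# top corners of lobes (z=.042)
P('lobe1 ur',235,180,.042);P('lobe1 ul',200,168,.042);P('lobe1 bl',123,240,.042);P('lobe1 br',140,270,.042)
P('lobe2 ul',105,368,.042);P('lobe2 bl',160,500,.042);P('lobe2 br',195,490,.042);P('lobe2 in',148,375,.042)
P('lobe3 left',325,545,.042)
P('cup',387,397,.097);P('cup bottom',377,478,.044)
P('rack corner',100,155,.01)
for n,u,v,z in [('rack front',355,275,.01),('rack right',438,228,.01),('bin',440,270,0),('bin2',465,290,0),('green',298,310,0),('cutl',415,230,.1)]:
    print(n,plane(f,u,v,z))
f=F['side']
for n,u,v,z in [('wallL',147,146,0),('wallR',342,116,0),('racktop',308,205,.03),('cutlery',195,225,.1),('cutR',243,210,.1),('green base',362,218,0),('boxtop',218,195,.1)]:
    print(n,plane(f,u,v,z))
E
```

```text
lobe1 ur [ 0.6502 -0.0795  0.042 ] r 0.1362 ang 78.7
lobe1 ul [ 0.6376 -0.0586  0.042 ] r 0.1551 ang 84.8
lobe1 bl [ 0.5601 -0.0755  0.042 ] r 0.1515 ang 114.8
lobe1 br [ 0.5548 -0.0999  0.042 ] r 0.1323 ang 121.3
lobe2 ul [ 0.4935 -0.1441  0.042 ] r 0.1472 ang 152.1
lobe2 bl [ 0.4667 -0.2315  0.042 ] r 0.1579 ang 186.7
lobe2 br [ 0.4872 -0.2381  0.042 ] r 0.1386 ang 190.4
lobe2 in [ 0.5119 -0.1627  0.042 ] r 0.1224 ang 155.7
lobe3 left [ 0.5259 -0.3065  0.042 ] r 0.1351 ang 223.8
cup [ 0.5904 -0.2747  0.097 ] r 0.07 ang 241.8
cup bottom [ 0.5776 -0.2931  0.044 ] r 0.0924 ang 240.2
rack corner [0.6059 0.0069 0.01  ] r 0.2206 ang 94.6
rack front [0.6138383  0.01745736 0.01      ]
rack right [0.9346864  0.01828939 0.01      ]
bin [ 0.82878968 -0.10018031  0.        ]
bin2 [ 0.83527644 -0.19063346  0.        ]
green [0.42432512 0.01512544 0.        ]
cutl [ 0.79986165 -0.00537271  0.1       ]
wallL [ 1.06616216 -0.41898561  0.        ]
wallR [ 0.38211648 -0.4144415   0.        ]
racktop [ 0.58471793 -0.04057818  0.03      ]
cutlery [0.91353844 0.00601116 0.1       ]
cutR [ 0.77687706 -0.01522568  0.1       ]
green base [0.42867768 0.02209341 0.        ]
boxtop [ 0.84042116 -0.08290865  0.1       ]
```

>>> carry_out:
  motion:
    - {"x":-0.0198,"y":-0.016,"rz":6.5}
    - {"x":-0.0198,"y":-0.016,"rz":6.5}
    - {"x":-0.0198,"y":-0.016,"rz":6.5}
    - {"x":-0.0198,"y":-0.016,"rz":6.5}
    - {"x":-0.0198,"y":-0.016,"rz":6.5}
    - {"x":-0.0198,"y":-0.016,"rz":6.5}
    - {"x":-0.0198,"y":-0.016,"rz":6.5}
    - {}
  jaw: -1

```text
validation failed for argument at $.mo...
```

>>> carry_out:
  motion:
    - {}
    - {}
    - {"z":-0.03}
    - {"z":-0.03}
    - {}
    - {}

```text
validation failed for argument at $.mo...
```

```bash
python3 - <<'E'
from h import *
import pickle
F={}
for n in ('scene','wrist','side'):
    f=grab_frame(n);save(f,n+'1.png');F[n]=f
pickle.dump(F,open('f1.pkl','wb'))
s=ctrl.get_state();print(s['time'],s['eef_pos'],s['tool_rot'],s['opening'],s['ft_force'])
R=cv2.Rodrigues(np.array(s['tool_rot']))[0];print(R)
print(proj(F['wrist'],s['eef_pos']))
E
```

```text
0.3 [ 6.49838949e-01 -4.78323399e-05  2.14262260e-01] [-2.22126533e+00 -2.22117945e+00  6.78038970e-04] 1.000083998469921 [-0.07693647  0.65835292 -0.02900249]
[[ 3.86410347e-05  9.99999862e-01 -5.24283787e-04]
 [ 9.99999996e-01 -3.86862423e-05 -8.62174581e-05]
 [-8.62377288e-05 -5.24280453e-04 -9.99999859e-01]]
[327.11113533 284.96009373]
```

View pics/wrist1.png

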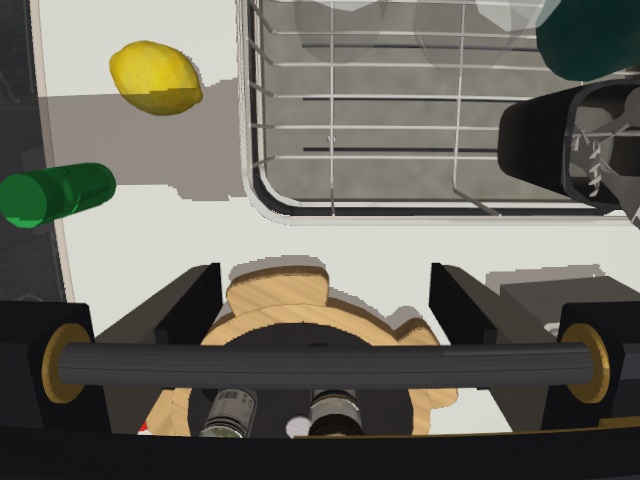

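View pics/scene1.png

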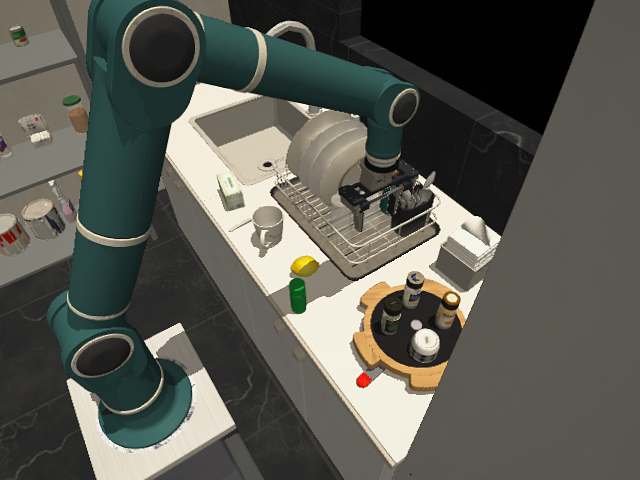

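View pics/side1.png

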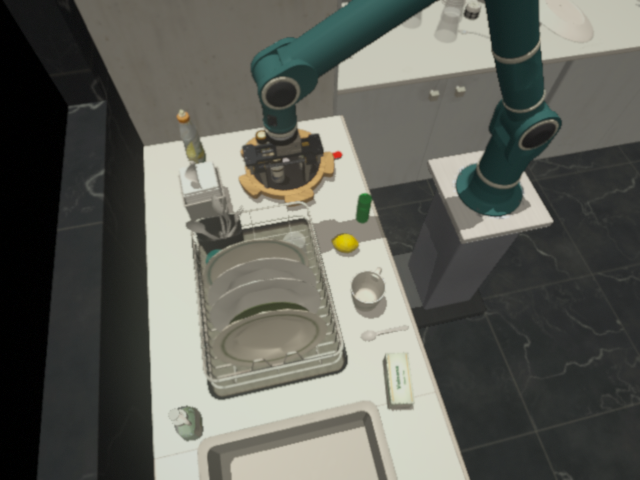

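>>> carry_out:
  motion:
    - {"x":-0.0198,"y":-0.016,"z":0,"rx":0,"ry":0,"rz":6.5}
    - {"x":-0.0198,"y":-0.016,"z":0,"rx":0,"ry":0,"rz":6.5}
    - {"x":-0.0198,"y":-0.016,"z":0,"rx":0,"ry":0,"rz":6.5}
    - {"x":-0.0198,"y":-0.016,"z":0,"rx":0,"ry":0,"rz":6.5}
    - {"x":-0.0198,"y":-0.016,"z":0,"rx":0,"ry":0,"rz":6.5}
    - {"x":-0.0198,"y":-0.016,"z":0,"rx":0,"ry":0,"rz":6.5}
    - {"x":-0.0198,"y":-0.016,"z":0,"rx":0,"ry":0,"rz":6.5}
    - {"x":0,"y":0,"z":0,"rx":0,"ry":0,"rz":0}
  jaw: -1

```text
time: 0.97
eef_pos: [0.5078, -0.116, 0.2146]
tool_rot: [-1.19, -2.906, 0.004]
ft_force: [-0.1, -0.7, -0.3]
opening: 0.443
```

>>> carry_out:
  motion:
    - {"x":0,"y":0,"z":0,"rx":0,"ry":0,"rz":0}
    - {"x":0,"y":0,"z":0,"rx":0,"ry":0,"rz":0}
    - {"x":0,"y":0,"z":-0.03,"rx":0,"ry":0,"rz":0}
    - {"x":0,"y":0,"z":-0.03,"rx":0,"ry":0,"rz":0}
    - {"x":0,"y":0,"z":0,"rx":0,"ry":0,"rz":0}
    - {"x":0,"y":0,"z":0,"rx":0,"ry":0,"rz":0}

```text
time: 1.47
eef_pos: [0.5111, -0.1108, 0.1536]
tool_rot: [-1.187, -2.905, 0.0]
ft_force: [0.7, -0.7, 0.5]
opening: 0.012
```

```bash
cat > look.py <<'E'
import sys,pickle
from h import *
k=sys.argv[1];F={}
for n in ('scene','wrist','side'):
    f=grab_frame(n);save(f,n+k+'.png');F[n]=f
pickle.dump(F,open('f%s.pkl'%k,'wb'))
c=cv2.resize(F['scene']['image'][240:390,310:510],None,fx=4,fy=4,interpolation=cv2.INTER_CUBIC);cv2.imwrite('pics/crop%s.png'%k,c[...,::-1])
s=ctrl.get_state();print(s['time'],s['eef_pos'],s['tool_rot'],s['opening'],s['ft_force'])
d=np.array(s['eef_pos'])[:2]-[.6235,-.213];print('r',np.hypot(*d),'ang',np.degrees(np.arctan2(d[1],d[0])))
E
python3 look.py 2
```

```text
1.6167 [ 0.51296209 -0.11172691  0.15617229] [1.18784896e+00 2.90552342e+00 1.14272965e-03] 0.00500134208841134 [ 0.53920381 -0.13351215 -0.03338024]
r 0.14991620521962273 ang 137.50457654701827
```

View pics/crop2.png

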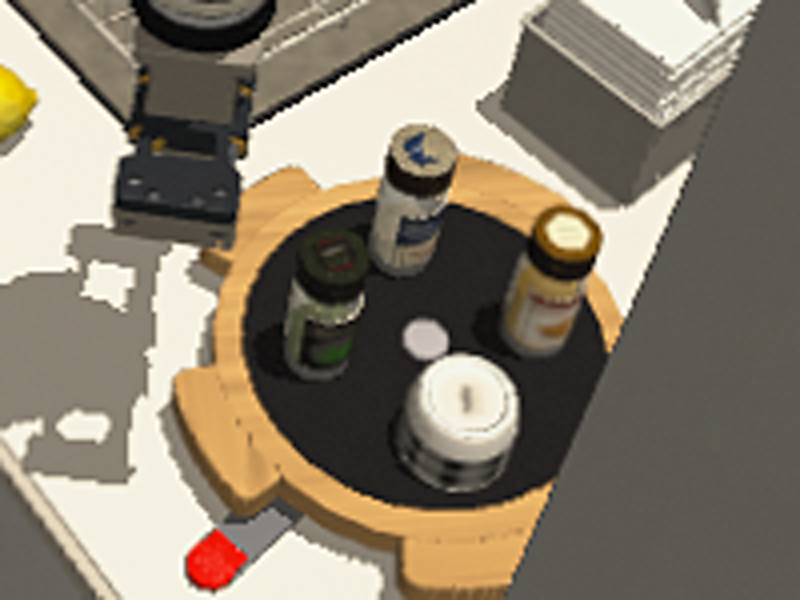

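View pics/wrist2.png

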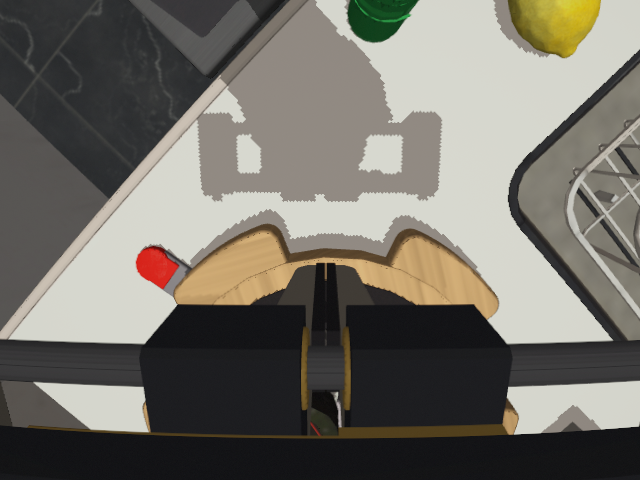

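```bash
python3 - <<'E'
from h import *
import pickle
f=pickle.load(open('f2.pkl','rb'))['wrist']
A=np.array([.6235,-.213])
for n,u,v,z in [('inner rim',337,258,.042),('inner L',285,262,.042),('inner R',388,262,.042),('lobeL tip',270,228,.042),('lobeR tip',408,232,.042),('pointer',153,262,.009),('fing',326,265,.156)]:
    p=plane(f,u,v,z)[:2];d=p-A;print(n,p,np.hypot(*d),np.degrees(np.arctan2(d[1],d[0]))%360)
print(proj(f,[.513,-.1117,.042]),proj(f,[.513,-.1117,.156]))
E
```

```text
inner rim [ 0.53439844 -0.12100546] 0.12807061309472745 134.08478692434335
inner L [ 0.51018216 -0.15000681] 0.12964981915071372 150.9303941701928
inner R [ 0.5625543  -0.09673115] 0.1312738525612115 117.66258803283621
lobeL tip [ 0.48506084 -0.13946998] 0.1567547917016235 152.02562101806515
lobeR tip [ 0.55603848 -0.07138699] 0.15686077314223906 115.47216700151984
pointer [ 0.43945526 -0.23775356] 0.18570192594242863 187.66016951176923
fing [ 0.50554781 -0.10415765] 0.16049727326985566 137.30020924732312
[325.4387994 228.644632 ] [325.62774379 287.85397964]
```

>>> carry_out:
  motion:
    - {"x":0,"y":0,"z":-0.026,"rx":0,"ry":0,"rz":0}
    - {"x":0,"y":0,"z":-0.026,"rx":0,"ry":0,"rz":0}
    - {"x":0,"y":0,"z":-0.026,"rx":0,"ry":0,"rz":0}
    - {"x":0,"y":0,"z":-0.026,"rx":0,"ry":0,"rz":0}
    - {"x":0,"y":0,"z":-0.026,"rx":0,"ry":0,"rz":0}
    - {"x":0,"y":0,"z":0,"rx":0,"ry":0,"rz":0}
    - {"x":0,"y":0,"z":0,"rx":0,"ry":0,"rz":0}

```text
time: 2.2
eef_pos: [0.5118, -0.1119, 0.025]
tool_rot: [-1.189, -2.907, 0.0]
ft_force: [0.5, 0.9, 0.4]
opening: 0.012
```

```bash
python3 look.py 3
```

```text
2.35 [ 0.51325382 -0.11229467  0.02675616] [1.18838826e+00 2.90403216e+00 1.34538300e-03] 0.00621834199307233 [ 0.15467885 -0.94905056 -0.30304886]
r 0.1493177239593596 ang 137.58959102601366
```

View pics/crop3.png

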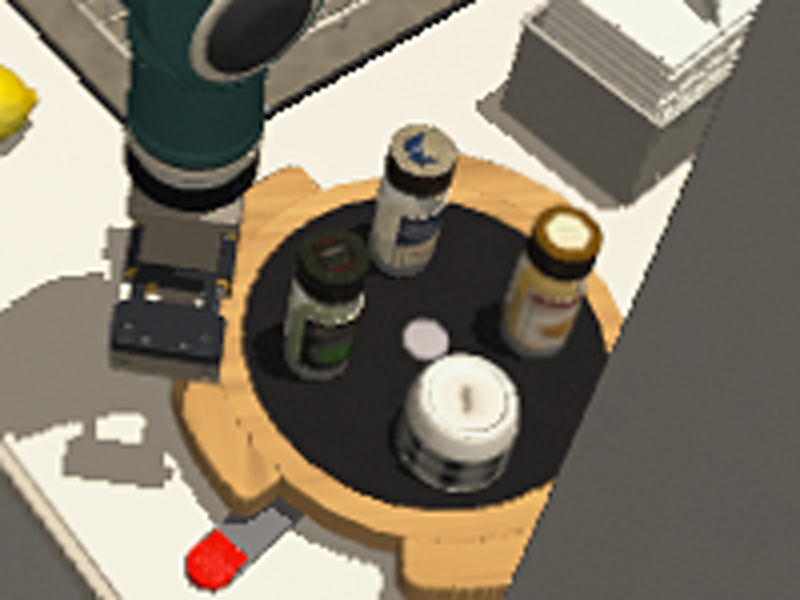

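View pics/wrist3.png

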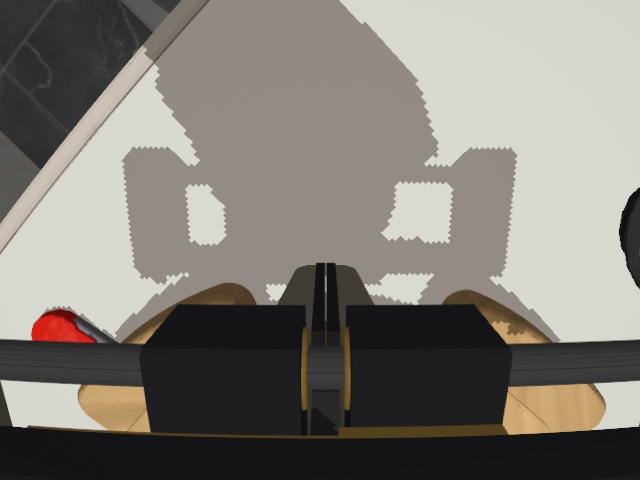

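```bash
python3 - <<'E'
import numpy as np
A=np.array([.6235,-.213]);p=np.array([.5125,-.112])
for a in range(128,60,-10):
    q=A+.1505*np.array([np.cos(np.radians(a)),np.sin(np.radians(a))]);print(a,np.round(q,4),np.round((q-p)/8,4));p=q
E
```

```text
128 [ 0.5308 -0.0944] [0.0023 0.0022]
118 [ 0.5528 -0.0801] [0.0028 0.0018]
108 [ 0.577  -0.0699] [0.003  0.0013]
98 [ 0.6026 -0.064 ] [0.0032 0.0007]
88 [ 0.6288 -0.0626] [0.0033 0.0002]
78 [ 0.6548 -0.0658] [ 0.0033 -0.0004]
68 [ 0.6799 -0.0735] [ 0.0031 -0.001 ]
```

>>> carry_out:
  motion:
    - {"x":0.0023,"y":0.0022,"z":0,"rx":0,"ry":0,"rz":-1.25}
    - {"x":0.0023,"y":0.0022,"z":0,"rx":0,"ry":0,"rz":-1.25}
    - {"x":0.0023,"y":0.0022,"z":0,"rx":0,"ry":0,"rz":-1.25}
    - {"x":0.0023,"y":0.0022,"z":0,"rx":0,"ry":0,"rz":-1.25}
    - {"x":0.0023,"y":0.0022,"z":0,"rx":0,"ry":0,"rz":-1.25}
    - {"x":0.0023,"y":0.0022,"z":0,"rx":0,"ry":0,"rz":-1.25}
    - {"x":0.0023,"y":0.0022,"z":0,"rx":0,"ry":0,"rz":-1.25}
    - {"x":0.0023,"y":0.0022,"z":0,"rx":0,"ry":0,"rz":-1.25}

```text
time: 3.02
eef_pos: [0.53, -0.0941, 0.0245]
tool_rot: [-1.441, -2.791, 0.0]
ft_force: [0.3, 0.7, 0.1]
opening: 0.007
```

>>> carry_out:
  motion:
    - {"x":0.0028,"y":0.0018,"z":0,"rx":0,"ry":0,"rz":-1.25}
    - {"x":0.0028,"y":0.0018,"z":0,"rx":0,"ry":0,"rz":-1.25}
    - {"x":0.0028,"y":0.0018,"z":0,"rx":0,"ry":0,"rz":-1.25}
    - {"x":0.0028,"y":0.0018,"z":0,"rx":0,"ry":0,"rz":-1.25}
    - {"x":0.0028,"y":0.0018,"z":0,"rx":0,"ry":0,"rz":-1.25}
    - {"x":0.0028,"y":0.0018,"z":0,"rx":0,"ry":0,"rz":-1.25}
    - {"x":0.0028,"y":0.0018,"z":0,"rx":0,"ry":0,"rz":-1.25}
    - {"x":0.0028,"y":0.0018,"z":0,"rx":0,"ry":0,"rz":-1.25}

```text
time: 3.68
eef_pos: [0.5523, -0.0802, 0.0245]
tool_rot: [-1.68, -2.655, 0.001]
ft_force: [-0.6, -0.7, -0.2]
opening: 0.004
```

```bash
python3 look.py 4
```

```text
3.8333 [ 0.55258982 -0.07961444  0.02459847] [1.67576303e+00 2.65693449e+00 5.23644524e-04] 0.00855561845444745 [-0.0481079   0.76185907  0.74617446]
r 0.15106277232381454 ang 117.99592005005256
```

View pics/crop4.png

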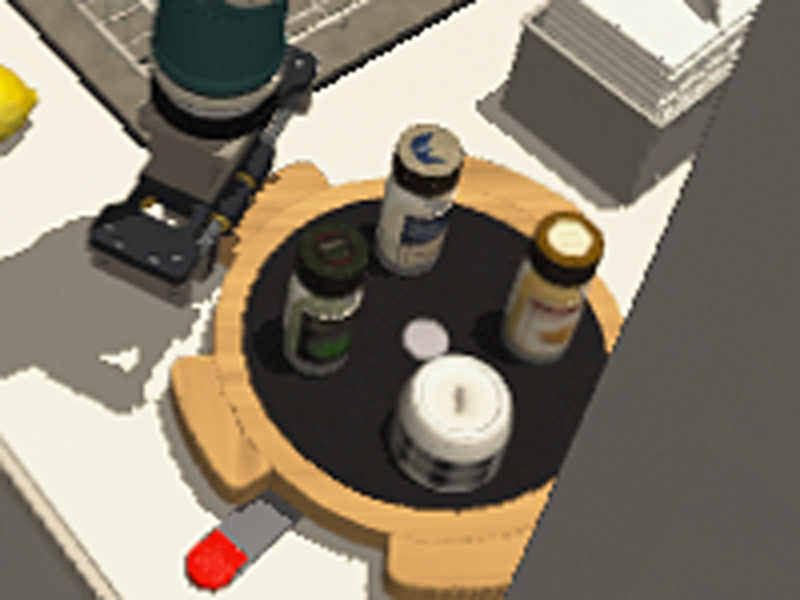

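View pics/wrist4.png

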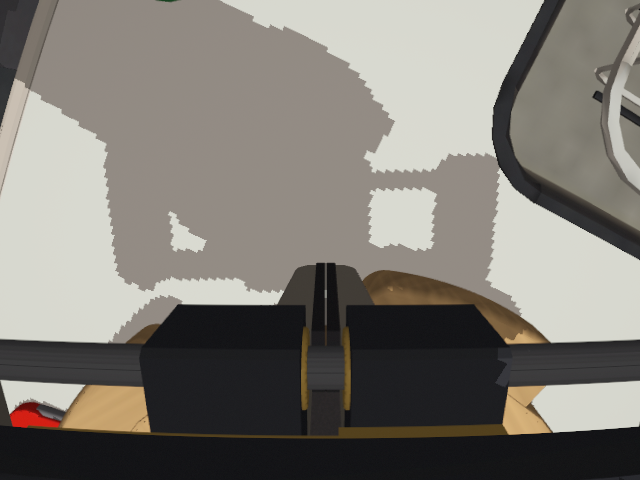

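>>> carry_out:
  motion:
    - {"x":0.003,"y":0.0013,"z":0,"rx":0,"ry":0,"rz":-1.25}
    - {"x":0.003,"y":0.0013,"z":0,"rx":0,"ry":0,"rz":-1.25}
    - {"x":0.003,"y":0.0013,"z":0,"rx":0,"ry":0,"rz":-1.25}
    - {"x":0.003,"y":0.0013,"z":0,"rx":0,"ry":0,"rz":-1.25}
    - {"x":0.003,"y":0.0013,"z":0,"rx":0,"ry":0,"rz":-1.25}
    - {"x":0.003,"y":0.0013,"z":0,"rx":0,"ry":0,"rz":-1.25}
    - {"x":0.003,"y":0.0013,"z":0,"rx":0,"ry":0,"rz":-1.25}
    - {"x":0.003,"y":0.0013,"z":0,"rx":0,"ry":0,"rz":-1.25}

```text
time: 4.5
eef_pos: [0.5766, -0.0696, 0.0246]
tool_rot: [1.904, 2.498, -0.0]
ft_force: [-0.6, 0.6, -0.6]
opening: 0.006
```

>>> carry_out:
  motion:
    - {"x":0.0032,"y":0.0007,"z":0,"rx":0,"ry":0,"rz":-1.25}
    - {"x":0.0032,"y":0.0007,"z":0,"rx":0,"ry":0,"rz":-1.25}
    - {"x":0.0032,"y":0.0007,"z":0,"rx":0,"ry":0,"rz":-1.25}
    - {"x":0.0032,"y":0.0007,"z":0,"rx":0,"ry":0,"rz":-1.25}
    - {"x":0.0032,"y":0.0007,"z":0,"rx":0,"ry":0,"rz":-1.25}
    - {"x":0.0032,"y":0.0007,"z":0,"rx":0,"ry":0,"rz":-1.25}
    - {"x":0.0032,"y":0.0007,"z":0,"rx":0,"ry":0,"rz":-1.25}
    - {"x":0.0032,"y":0.0007,"z":0,"rx":0,"ry":0,"rz":-1.25}

```text
time: 5.17
eef_pos: [0.6022, -0.0641, 0.0246]
tool_rot: [2.115, 2.323, 0.0]
ft_force: [-0.9, 0.1, -0.2]
opening: -0.0
```

```bash
python3 look.py 5
```

```text
5.3167 [ 0.60250146 -0.06418367  0.02471507] [2.11169060e+00 2.32451758e+00 6.51301248e-04] 0.00537504655168066 [ 0.06095999 -0.76730337  0.52657231]
r 0.1502905193126979 ang 98.03162585009983
```

View pics/scene5.png

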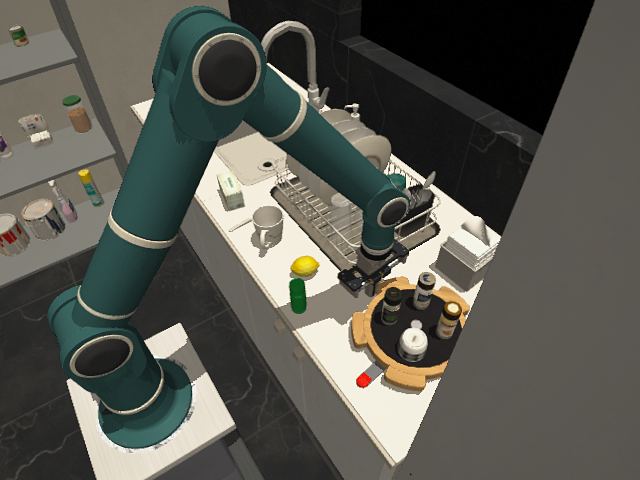

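View pics/wrist5.png

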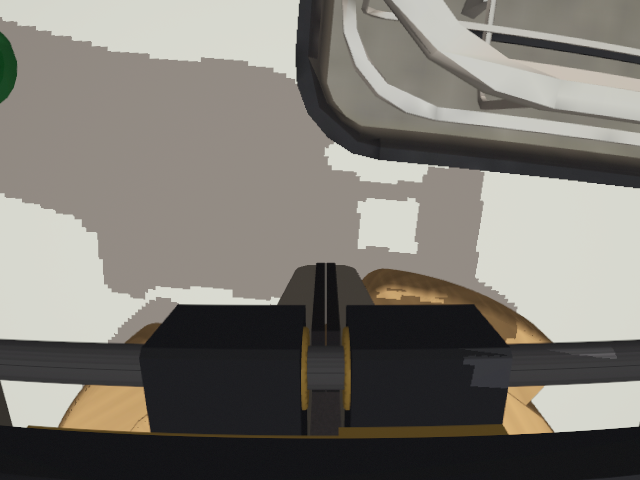

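```bash
python3 - <<'E'
from h import *
import pickle
a=pickle.load(open('f0.pkl','rb'))['wrist'];b=pickle.load(open('f5.pkl','rb'))['wrist']
print(a['origin'],b['origin'])
for z in (0,.02,.04,.06,.08,.1,.12):
    print(z,np.round(plane(a,240,100,z),3),np.round(plane(a,330,219,z),3),'|',np.round(plane(b,430,113,z),3),np.round(plane(b,349,30,z),3), np.round(plane(b,600,136,z),3))
E
```

```text
[0.64915441 0.06587808 0.38519602] [0.59613316 0.00176337 0.19615784]
0 [0.571 0.095 0.   ] [ 0.653 -0.015  0.   ] | [0.644 0.015 0.   ] [0.603 0.048 0.   ] [0.729 0.014 0.   ]
0.02 [0.575 0.093 0.02 ] [ 0.653 -0.011  0.02 ] | [0.639 0.014 0.02 ] [0.602 0.043 0.02 ] [0.716 0.013 0.02 ]
0.04 [0.58  0.092 0.04 ] [ 0.653 -0.007  0.04 ] | [0.634 0.012 0.04 ] [0.601 0.038 0.04 ] [0.702 0.012 0.04 ]
0.06 [0.584 0.09  0.06 ] [ 0.652 -0.003  0.06 ] | [0.629 0.011 0.06 ] [0.601 0.034 0.06 ] [0.689 0.01  0.06 ]
0.08 [0.588 0.089 0.08 ] [0.652 0.001 0.08 ] | [0.624 0.01  0.08 ] [0.6   0.029 0.08 ] [0.675 0.009 0.08 ]
0.1 [0.592 0.087 0.1  ] [0.652 0.006 0.1  ] | [0.62  0.008 0.1  ] [0.599 0.024 0.1  ] [0.661 0.008 0.1  ]
0.12 [0.596 0.086 0.12 ] [0.652 0.01  0.12 ] | [0.615 0.007 0.12 ] [0.599 0.02  0.12 ] [0.648 0.007 0.12 ]
```

```bash
python3 - <<'E'
from h import *
import pickle
f=pickle.load(open('f5.pkl','rb'))['scene']
c=cv2.resize(f['image'][150:300,310:510],None,fx=4,fy=4,interpolation=cv2.INTER_CUBIC);cv2.imwrite('pics/rack5.png',c[...,::-1])
E
```

```text
(no output)
```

View pics/rack5.png

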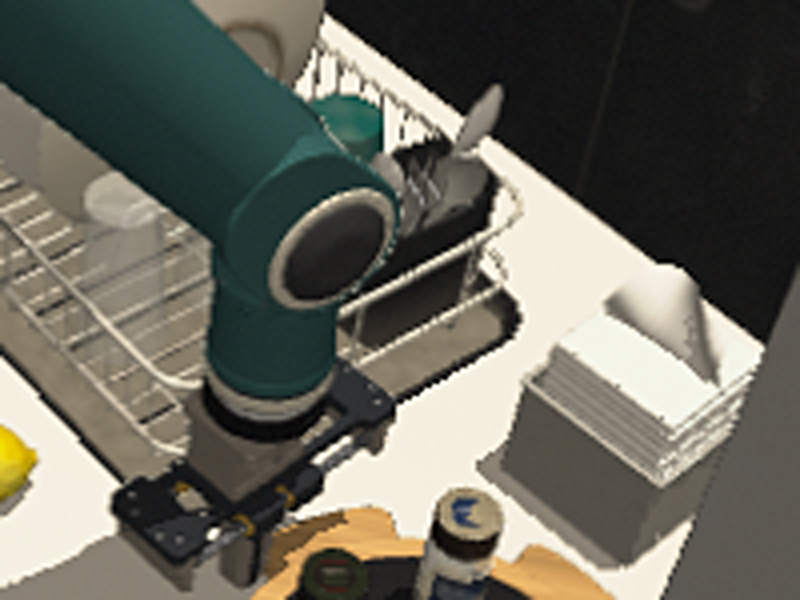

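>>> carry_out:
  motion:
    - {"x":0.0033,"y":0.0002,"z":0,"rx":0,"ry":0,"rz":-1.25}
    - {"x":0.0033,"y":0.0002,"z":0,"rx":0,"ry":0,"rz":-1.25}
    - {"x":0.0033,"y":0.0002,"z":0,"rx":0,"ry":0,"rz":-1.25}
    - {"x":0.0033,"y":0.0002,"z":0,"rx":0,"ry":0,"rz":-1.25}
    - {"x":0.0033,"y":0.0002,"z":0,"rx":0,"ry":0,"rz":-1.25}
    - {"x":0.0033,"y":0.0002,"z":0,"rx":0,"ry":0,"rz":-1.25}
    - {"x":0.0033,"y":0.0002,"z":0,"rx":0,"ry":0,"rz":-1.25}
    - {"x":0.0033,"y":0.0002,"z":0,"rx":0,"ry":0,"rz":-1.25}

```text
time: 5.98
eef_pos: [0.6285, -0.0627, 0.0246]
tool_rot: [2.309, 2.13, -0.0]
ft_force: [-1.5, -0.6, 0.7]
opening: 0.007
```

>>> carry_out:
  motion:
    - {"x":0.0033,"y":-0.0004,"z":0,"rx":0,"ry":0,"rz":-0.3}
    - {"x":0.0033,"y":-0.0004,"z":0,"rx":0,"ry":0,"rz":-0.3}
    - {"x":0.0033,"y":-0.0004,"z":0,"rx":0,"ry":0,"rz":-0.3}
    - {"x":0.0033,"y":-0.0004,"z":0,"rx":0,"ry":0,"rz":-0.3}
    - {"x":0.0033,"y":-0.0004,"z":0,"rx":0,"ry":0,"rz":-0.3}
    - {"x":0.0033,"y":-0.0004,"z":0,"rx":0,"ry":0,"rz":-0.3}
    - {"x":0.0033,"y":-0.0004,"z":0,"rx":0,"ry":0,"rz":-0.3}
    - {"x":0.0033,"y":-0.0004,"z":0,"rx":0,"ry":0,"rz":-0.3}

```text
time: 6.65
eef_pos: [0.6549, -0.0657, 0.0245]
tool_rot: [-2.352, -2.083, 0.0]
ft_force: [-1.2, -0.9, 1.0]
opening: 0.003
```

```bash
python3 look.py 6
```

```text
6.8 [ 0.65523152 -0.06551144  0.02466977] [2.35057289e+00 2.08338417e+00 1.16372223e-03] 0.005760032174350541 [-0.49125139  0.03445006 -0.32355051]
r 0.15086339770540422 ang 77.85814555630422
```

View pics/crop6.png

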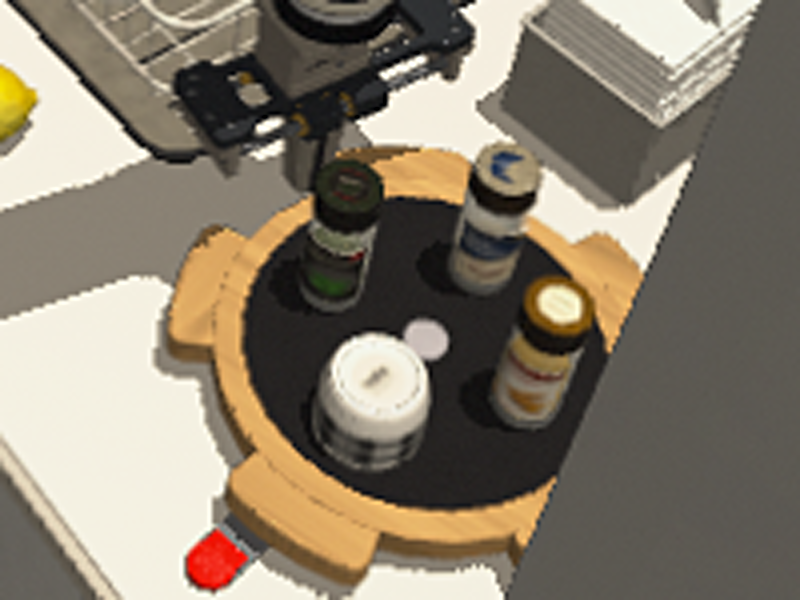

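```bash
cat > cup.py <<'E'
import sys,pickle
from h import *
f=pickle.load(open('f%s.pkl'%sys.argv[1],'rb'))['scene'];im=f['image']
hsv=cv2.cvtColor(im,cv2.COLOR_RGB2HSV);m=((hsv[...,2]>150)&(hsv[...,1]<40)).astype('uint8')
# restrict to disc on mat plane region around axis (at cup top height)
A=np.array([.6235,-.213])
mm=np.zeros_like(m)
for v in range(240,420):
    for u in range(330,480):
        p=plane(f,u,v,.097)[:2]
        if m[v,u] and np.hypot(*(p-A))<.112: mm[v,u]=1
n,l,s,c=cv2.connectedComponentsWithStats(mm)
i=1+np.argmax(s[1:,4]);cs=max(cv2.findContours((l==i).astype('uint8'),0,cv2.CHAIN_APPROX_NONE)[0],key=len)
e=cv2.fitEllipse(cs);print(s[i],e)
# model-free: circle fit on top-plane pts of upper half of contour (top rim silhouette)
for z in (.09,.097):
    P=np.array([plane(f,*q,z)[:2] for q in cs[:,0]])
    up=cs[:,0,1]<e[0][1];Q=P[up]
    M=np.c_[2*Q,np.ones(len(Q))];x=np.linalg.lstsq(M,(Q**2).sum(1),rcond=None)[0]
    d=x[:2]-A;print(z,'c',x[:2],'R',np.sqrt(x[2]+x[:2]@x[:2]),'r',np.hypot(*d),'ang',np.degrees(np.arctan2(d[1],d[0]))%360)
E
for k in 0 2 4 5 6; do python3 cup.py $k; done
```

```text
[414 329  25  26 460] ((426.52813720703125, 341.1022033691406), (22.928260803222656, 26.16067886352539), 150.82701110839844)
0.09 c [ 0.59423878 -0.27135693] R 0.026765376215477966 r 0.06528208494481223 ang 243.36998191900278
0.097 c [ 0.59044685 -0.27367652] R 0.026552306071902683 r 0.06909522575969212 ang 241.42094293839415
[411 320  28  35 539] ((425.1418762207031, 339.15850830078125), (21.881189346313477, 35.78962707519531), 148.051025390625)
0.09 c [ 0.60341083 -0.25139052] R 0.02314343395230128 r 0.04332905345919946 ang 242.37762559511503
0.097 c [ 0.59954589 -0.25386905] R 0.022959196870957686 r 0.04737170903778017 ang 239.62464348538964
[411 320  27  35 544] ((423.6449890136719, 339.0867614746094), (21.866891860961914, 35.61387634277344), 150.91070556640625)
0.09 c [ 0.60008574 -0.25035897] R 0.023715621113116588 r 0.04408990618912848 ang 237.92309257174486
0.097 c [ 0.59624728 -0.25284571] R 0.023526829042529143 r 0.048274130492422074 ang 235.6295782516778
[402 320  25  34 529] ((414.60247802734375, 338.0883483886719), (22.503639221191406, 31.823400497436523), 176.48568725585938)
0.09 c [ 0.58450973 -0.24028111] R 0.024272572735588197 r 0.04758677021447553 ang 214.98010739152284
0.097 c [ 0.58079525 -0.24284809] R 0.024079346960761038 r 0.05210185692742551 ang 214.95126733748256
[392 320  30  30 525] ((406.3293151855469, 334.2318420410156), (24.31148338317871, 30.81818389892578), 37.11148452758789)
0.09 c [ 0.57544665 -0.22808512] R 0.02724495660309623 r 0.050365518751641 ang 197.42834981415714
0.097 c [ 0.57180433 -0.23074918] R 0.027028068681609216 r 0.054657809849186896 ang 198.94938641097
```

```bash
cat > man.py <<'E'
import sys,pickle,ast
from h import *
k=sys.argv[1];pts=ast.literal_eval(sys.argv[2])
f=pickle.load(open('f%s.pkl'%k,'rb'))['scene']
A=np.array([.6235,-.213])
for n,(cu,cv,z) in pts.items():
    p=plane(f,310+cu/4,240+cv/4,z)[:2];d=p-A;print(n,np.round(p,4),'r',round(np.hypot(*d),4),'ang',round(np.degrees(np.arctan2(d[1],d[0]))%360,1))
E
python3 man.py 6 "{'cup':(375,376,.097),'hub':(426,340,.045),'dark':(349,182,.149),'blue':(507,167,.149),'light':(558,305,.149),'ptr':(214,560,.009),'l3a':(236,462,.042),'l3b':(372,555,.042)}"
echo; python3 man.py 2 "{'cup':(466,397,.097),'hub':(426,340,.045),'dark':(332,252,.149),'blue':(421,150,.149),'light':(568,232,.149),'ptr':(214,560,.009)}"
echo; python3 man.py 4 "{'cup':(461,397,.097)}"
```

```text
cup [ 0.5568 -0.2347] r 0.0702 ang 198.0
hub [ 0.6253 -0.2139] r 0.0021 ang 333.0
dark [ 0.6042 -0.1477] r 0.0681 ang 106.5
blue [ 0.6879 -0.1926] r 0.0676 ang 17.6
light [ 0.6435 -0.2784] r 0.0684 ang 287.0
ptr [ 0.4432 -0.241 ] r 0.1825 ang 188.8
l3a [ 0.4798 -0.2112] r 0.1437 ang 179.3
l3b [ 0.5067 -0.3004] r 0.1459 ang 216.8

cup [ 0.5899 -0.2744] r 0.07 ang 241.3
hub [ 0.6253 -0.2139] r 0.0021 ang 333.0
dark [ 0.5639 -0.1797] r 0.0683 ang 150.9
blue [ 0.6548 -0.1541] r 0.0667 ang 62.0
light [ 0.6837 -0.2465] r 0.0689 ang 330.9
ptr [ 0.4432 -0.241 ] r 0.1825 ang 188.8

cup [ 0.5876 -0.2728] r 0.0697 ang 239.0
```

>>> carry_out:
  motion:
    - {"x":0.0026,"y":-0.0007,"z":0,"rx":0,"ry":0,"rz":0}
    - {"x":0.0026,"y":-0.0007,"z":0,"rx":0,"ry":0,"rz":0}
    - {"x":0.0026,"y":-0.0007,"z":0,"rx":0,"ry":0,"rz":0}
    - {"x":0.0026,"y":-0.0007,"z":0,"rx":0,"ry":0,"rz":0}
    - {"x":0.0026,"y":-0.0008,"z":0,"rx":0,"ry":0,"rz":0}
    - {"x":0.0026,"y":-0.0008,"z":0,"rx":0,"ry":0,"rz":0}
    - {"x":0.0026,"y":-0.0008,"z":0,"rx":0,"ry":0,"rz":0}
    - {"x":0,"y":0,"z":0,"rx":0,"ry":0,"rz":0}

```text
time: 7.47
eef_pos: [0.6736, -0.0711, 0.0247]
tool_rot: [2.351, 2.083, 0.001]
ft_force: [-0.7, -0.5, 0.4]
opening: 0.007
```

```bash
python3 look.py 7
```

```text
7.6167 [ 0.67307586 -0.0707476   0.0246553 ] [2.35082260e+00 2.08351779e+00 6.81709555e-04] 0.005672052202894383 [-0.44972788  0.16305691 -0.43311063]
r 0.15064366107389393 ang 70.78623056187719
```

View pics/crop7.png

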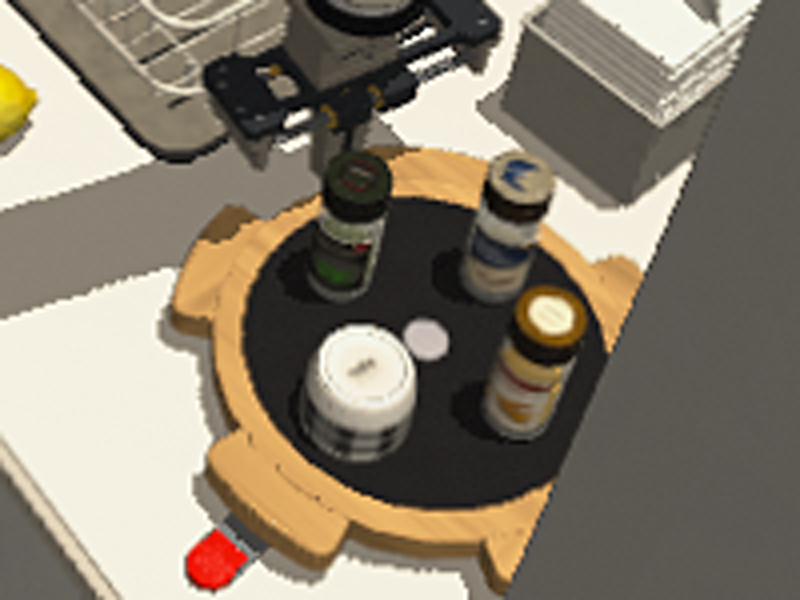

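View pics/side7.png

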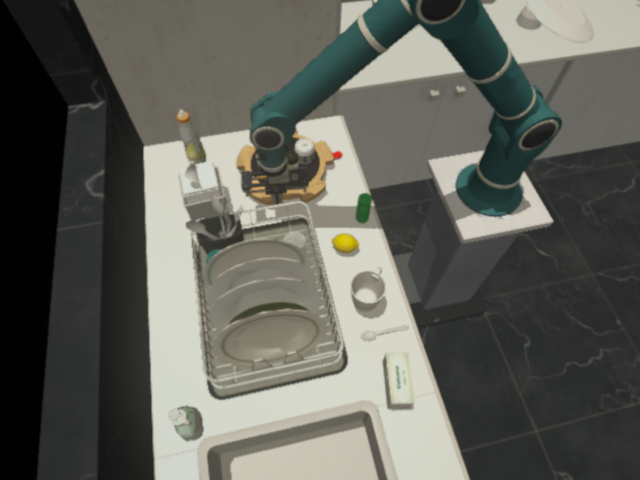

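```bash
python3 man.py 7 "{'cup':(360,366,.097),'dark':(357,175,.149),'blue':(521,177,.149),'light':(550,317,.149)}"
python3 - <<'E'
from h import *
import pickle
f=pickle.load(open('f7.pkl','rb'))['side']
c=cv2.resize(f['image'][115:215,220:350],None,fx=6,fy=6,interpolation=cv2.INTER_CUBIC);cv2.imwrite('pics/sidec7.png',c[...,::-1])
E
```

```text
cup [ 0.5541 -0.2248] r 0.0704 ang 189.7
dark [ 0.6114 -0.1465] r 0.0676 ang 100.3
blue [ 0.6895 -0.2026] r 0.0668 ang 8.9
light [ 0.6342 -0.2815] r 0.0693 ang 278.9
```

View pics/sidec7.png

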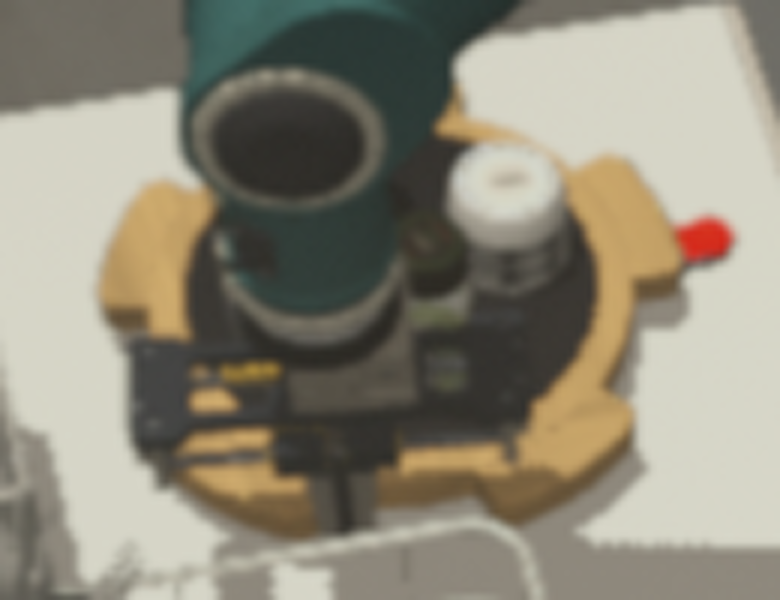

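>>> carry_out:
  motion:
    - {"x":0.0013,"y":-0.0005,"z":0,"rx":0,"ry":0,"rz":0}
    - {"x":0.0012,"y":-0.0004,"z":0,"rx":0,"ry":0,"rz":0}
    - {"x":0,"y":0,"z":0,"rx":0,"ry":0,"rz":0}
    - {"x":-0.004,"y":0.0018,"z":0,"rx":0,"ry":0,"rz":0}
    - {"x":-0.004,"y":0.0018,"z":0,"rx":0,"ry":0,"rz":0}
    - {"x":0,"y":0,"z":0.02,"rx":0,"ry":0,"rz":0}
    - {"x":0,"y":0,"z":0.03,"rx":0,"ry":0,"rz":0}
    - {"x":0,"y":0,"z":0.04,"rx":0,"ry":0,"rz":0}

```text
time: 8.28
eef_pos: [0.6646, -0.0676, 0.1126]
tool_rot: [-2.348, -2.081, 0.007]
ft_force: [0.1, 0.6, -0.5]
opening: 0.002
```

>>> carry_out:
  motion:
    - {"x":0,"y":0,"z":0.04,"rx":0,"ry":0,"rz":0}
    - {"x":0,"y":0,"z":0.04,"rx":0,"ry":0,"rz":0}
    - {"x":0,"y":0,"z":0.04,"rx":0,"ry":0,"rz":0}
    - {"x":0,"y":0,"z":0.04,"rx":0,"ry":0,"rz":0}
    - {"x":-0.03,"y":0,"z":0.03,"rx":0,"ry":0,"rz":0}
    - {"x":-0.03,"y":0,"z":0.02,"rx":0,"ry":0,"rz":0}
    - {"x":-0.03,"y":0,"z":0,"rx":0,"ry":0,"rz":0}
    - {"x":0,"y":0,"z":0,"rx":0,"ry":0,"rz":0}

```text
time: 8.95
eef_pos: [0.5737, -0.0686, 0.3262]
tool_rot: [2.352, 2.082, 0.002]
ft_force: [0.8, -0.4, -0.6]
opening: 0.003
```

```bash
python3 look.py 8
```

```text
9.1 [ 0.57788881 -0.06783741  0.32430169] [2.35051474e+00 2.08370933e+00 1.43996993e-03] 0.008568705468248342 [ 0.61948591  0.25343172 -0.12364601]
r 0.1521596499517215 ang 107.4431130942161
```

View pics/crop8.png

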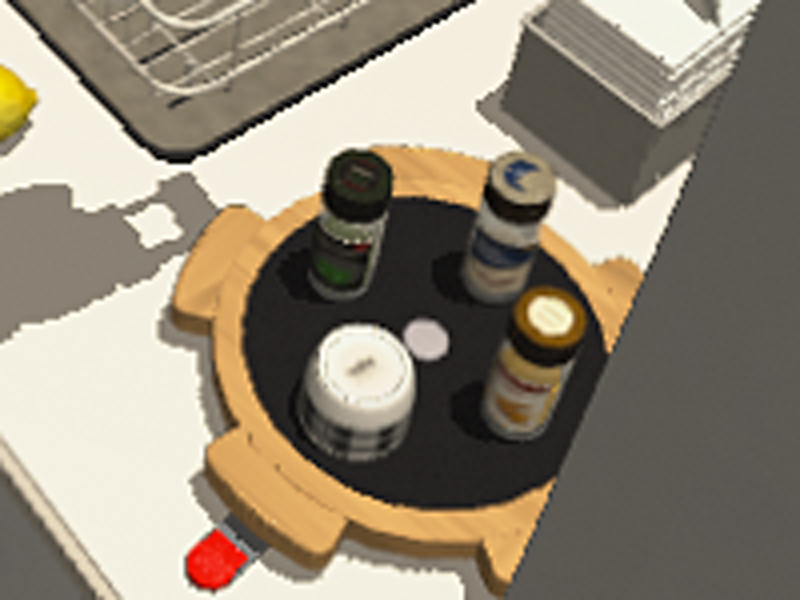

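View pics/wrist8.png

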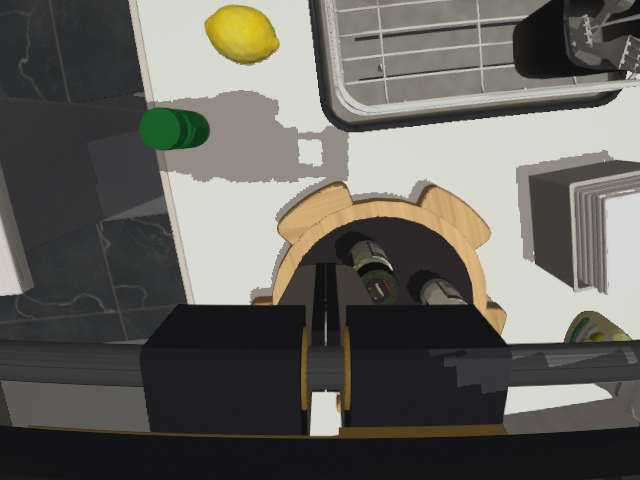

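>>> carry_out:
  motion:
    - {"x":-0.021,"y":-0.017,"z":0,"rx":0,"ry":0,"rz":-7}
    - {"x":-0.021,"y":-0.017,"z":0,"rx":0,"ry":0,"rz":-7}
    - {"x":-0.021,"y":-0.017,"z":0,"rx":0,"ry":0,"rz":-7}
    - {"x":-0.021,"y":-0.017,"z":0,"rx":0,"ry":0,"rz":-7}
    - {"x":-0.021,"y":-0.017,"z":0,"rx":0,"ry":0,"rz":-7}
    - {"x":-0.021,"y":-0.017,"z":0,"rx":0,"ry":0,"rz":-7}
    - {"x":-0.021,"y":-0.017,"z":0,"rx":0,"ry":0,"rz":-7}
    - {"x":-0.021,"y":-0.017,"z":0,"rx":0,"ry":0,"rz":-7}

```text
time: 9.77
eef_pos: [0.4096, -0.2049, 0.3234]
tool_rot: [3.056, 0.727, -0.002]
ft_force: [0.0, 0.2, -0.4]
opening: 0.005
```

>>> carry_out:
  motion:
    - {"x":0,"y":0,"z":0,"rx":0,"ry":0,"rz":-7}
    - {"x":0,"y":0,"z":0,"rx":0,"ry":0,"rz":-7}
    - {"x":0,"y":0,"z":0,"rx":0,"ry":0,"rz":-7}
    - {"x":0,"y":0,"z":0,"rx":0,"ry":0,"rz":-7}
    - {"x":0,"y":0,"z":0,"rx":0,"ry":0,"rz":0}
    - {"x":0,"y":0,"z":0,"rx":0,"ry":0,"rz":0}
    - {"x":0,"y":0,"z":0,"rx":0,"ry":0,"rz":0}

```text
time: 10.35
eef_pos: [0.4103, -0.2041, 0.3237]
tool_rot: [3.141, -0.02, -0.001]
ft_force: [0.3, -0.1, -0.0]
opening: 0.008
```

```bash
python3 look.py 9
```

```text
10.5 [ 0.40999963 -0.20414647  0.32392202] [ 3.14138533e+00 -2.23237672e-02 -5.07766280e-04] 0.0002544885828301527 [-0.41296052  0.04026566 -0.04121346]
r 0.21368385732014122 ang 177.62539378957433
```

View pics/wrist9.png

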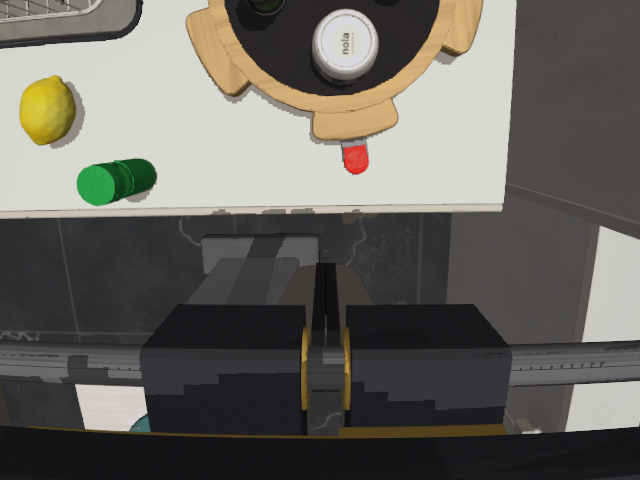

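>>> carry_out:
  motion:
    - {"x":0.03,"y":0,"z":0.01,"rx":0,"ry":0,"rz":0}
    - {"x":0.03,"y":0,"z":0.01,"rx":0,"ry":0,"rz":0}
    - {"x":0.02,"y":0,"z":0.01,"rx":0,"ry":0,"rz":0}
    - {"x":0,"y":0,"z":0,"rx":0,"ry":0,"rz":0}
    - {"x":0,"y":0,"z":0,"rx":0,"ry":0,"rz":0}
    - {"x":0,"y":0,"z":0,"rx":0,"ry":0,"rz":0}

```text
time: 11.0
eef_pos: [0.4889, -0.2043, 0.3534]
tool_rot: [-3.141, 0.025, 0.002]
ft_force: [0.0, -0.2, 0.5]
opening: 0.004
```

```bash
python3 look.py 10
```

```text
11.15 [ 0.48875887 -0.20432721  0.3538585 ] [-3.14105784e+00  2.57896500e-02  7.87393844e-04] 0.0077331368620067575 [-0.10915237  0.57702291  0.29153468]
r 0.13501996250973128 ang 176.31716372098623
```

View pics/wrist10.png

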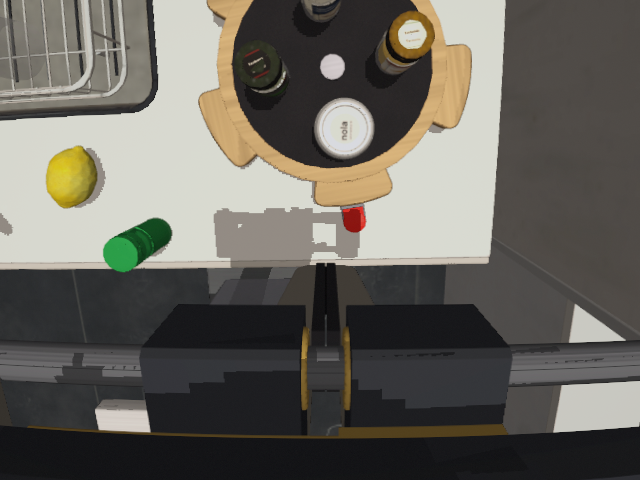

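```bash
python3 - <<'E'
from h import *
import pickle
for k in('9','10'):
    f=pickle.load(open('f%s.pkl'%k,'rb'))['wrist'];im=f['image'].astype(int)
    m=((im[...,0]>130)&(im[...,1]<50)&(im[...,2]<50)).astype('uint8');m[:100]=0
    n,l,s,c=cv2.connectedComponentsWithStats(m);i=1+np.argmax(s[1:,4]);P=plane(f,*c[i],.0085)[:2];print('ptr',c[i],s[i],P)
    hsv=cv2.cvtColor(f['image'],cv2.COLOR_RGB2HSV);w=((hsv[...,2]>120)&(hsv[...,1]<50)).astype('uint8')
    w[:, :300]=0;w[:,385:]=0;w[(0 if k=='9' else 0):(0 if k=='9' else 90)]=0;w[165 if k=='10' else 85:]=0
    n,l,s,c=cv2.connectedComponentsWithStats(w);i=1+np.argmax(s[1:,4]);cs=max(cv2.findContours((l==i).astype('uint8'),0,1)[0],key=len)
    e=cv2.minEnclosingCircle(cs);print('cup',s[i],c[i],e)
    if k=='9': C=plane(f,345,41,.097)[:2]
    else:
        h=w*0;g=((hsv[...,2]>120)&(hsv[...,1]<60)).astype('uint8');g[:50]=0;g[85:]=0;g[:,:315]=0;g[:,350:]=0
        mm=cv2.moments(g,True);hc=(mm['m10']/mm['m00'],mm['m01']/mm['m00']);H=plane(f,*hc,.045)[:2];print('hub',hc,H)
        C=plane(f,345,127,.097)[:2]
    for A in (np.array([.6235,-.2135]),H if k=='10' else np.array([.625,-.214])):
        g=lambda q:np.degrees(np.arctan2(*(q-A)[::-1]))%360
        print('cup',C,np.hypot(*(C-A)),g(C),'ptr',np.hypot(*(P-A)),g(P))
    c=cv2.resize(f['image'][0:240,200:500],None,fx=2.6,fy=2.5);cv2.imwrite('pics/wc%s.png'%k,c[...,::-1])
    x0,y0=300,(85 if k=='10' else 0)
    c=cv2.resize(f['image'][y0:y0+90,x0:x0+90],None,fx=6,fy=6);cv2.imwrite('pics/cc%s.png'%k,c[...,::-1])
E
```

```text
ptr [356.6440678  170.42372881] [348 168  18   6  59] [ 0.4299129  -0.24055065]
cup [ 314    9   64   65 3287] [345.88652267  41.2452084 ] ((346.17535400390625, 41.41706085205078), 33.02387237548828)
cup [ 0.55621899 -0.22333471] 0.06799600155664243 188.31623677280257 ptr 0.1954679027357721 187.95464709507536
cup [ 0.55621899 -0.22333471] 0.06941155923001502 187.72875582918724 ptr 0.19688552927674338 187.75013232398192
ptr [352.78294574 218.99224806] [343 207  21  25 387] [ 0.44336978 -0.23788765]
cup [ 315   98   59   59 2711] [344.21468093 126.99114718] ((344.01910400390625, 127.16606903076172), 29.66706085205078)
hub (332.1350806451613, 66.22782258064517) [ 0.62456545 -0.21329225]
cup [ 0.55767816 -0.22459052] 0.06674963502810197 189.56410885347697 ptr 0.18177362832273938 187.7103344750145
cup [ 0.55767816 -0.22459052] 0.06783479964672665 189.58762490032007 ptr 0.18285732948476918 187.7300529097119
```

View pics/cc10.png

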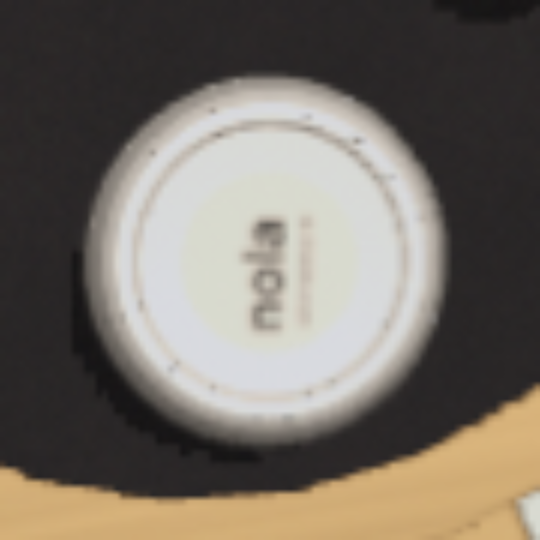

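```bash
python3 - <<'E'
from h import *
import pickle
a=pickle.load(open('f0.pkl','rb'));b=pickle.load(open('f10.pkl','rb'))
def lem(im,lo,hi):
    h=cv2.cvtColor(im,cv2.COLOR_RGB2HSV);m=cv2.inRange(h,lo,hi);n,l,s,c=cv2.connectedComponentsWithStats(m);return c[1+np.argmax(s[1:,4])]
for n in('side',):
    for lo,hi in(((24,180,150),(34,255,255)),((50,150,50),(75,255,200))): print(lem(a[n]['image'],lo,hi),lem(b[n]['image'],lo,hi))
d=cv2.absdiff(a['side']['image'],b['side']['image']).max(2)[260:,330:];print('changed px mug/box/spoon area',(d>40).sum())
print(ctrl.finish_job())
E
```

```text
[345.1192053  242.06953642] [344.90068493 242.19520548]
[362. 195.] [364.81188119 198.7029703 ]
changed px mug/box/spoon area 52
the job is handed in; nothing more can be done
None
```

```bash
python3 - <<'E'
from h import *
import pickle
o=[cv2.resize(pickle.load(open(f'f{k}.pkl','rb'))['side']['image'][180:350,320:420],None,fx=3.5,fy=3.5) for k in('0','10')]
cv2.imwrite('pics/cmp.png',np.hstack(o)[...,::-1])
E
```

```text
(no output)
```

View pics/cmp.png

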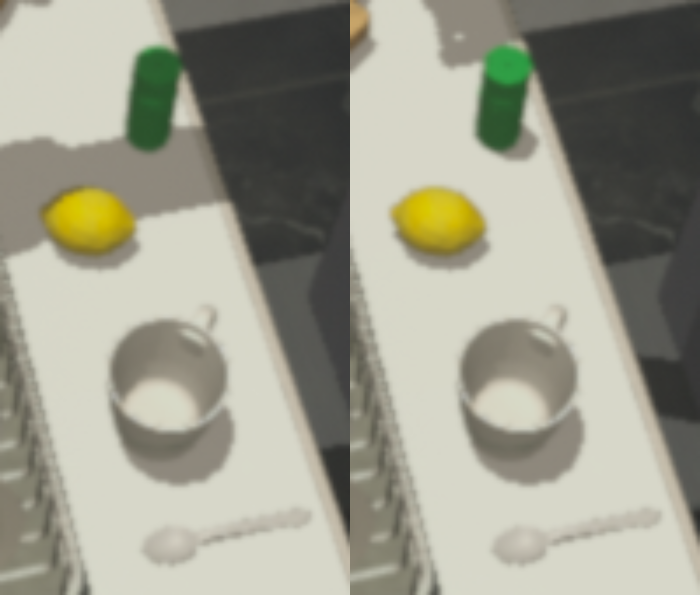

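The checked cup now stands at the front, within about 1° of the red pointer, and the job is handed in. I lowered the shut fingers into the front-left notch and pushed the lobe about 52° clockwise at roughly 15°/s. Then I backed off and lifted clear, finishing at about 11 s.

- **Alignment:** measured from the carousel's axis, the overhead scene camera put the cup at about 189° and the pointer at about 188.5°. The wrist camera put the cup between 188° and 189.5° and the pointer at 187.7°. The readings disagree by 1–2°, which leaves about 1° (1–2 mm at the cup). I accepted that rather than push again. A last small push showed almost no change in the picture.
- **Things on the carousel:** all four were upright with nothing seen touching them, and the measured force stayed around 1–2 N.
- **Other things on the counter:** the lemon, mug and spoon look unmoved in before-and-after side views. My colour check showed a shift of a few pixels for the green jar. A closer look at the two pictures showed this was only the arm's shadow leaving it. I compared the tea box only by an overall pixel difference (52 pixels over the mug, box and spoon area), not by eye.

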